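# Shut and level the spice cabinet

### The job

Push the spice cabinet's door shut until it snaps home on its catch. Then take the red knob on top of the cabinet, press it well down so that the yellow spirit level lies flat on the cabinet top, and with it held down turn it until the bubble stands centred between the two black lines. Finish still gripping the knob and pressing it down, with the bubble centred, the door shut, and the mortar, pestle, mug and jar left where they stand.

Things in the scene. Friction and masses are not known exactly. Their poses are not given: they have to be found in the camera images.
- door (a joint): Angle of the cabinet door, rad: 0 = shut, home on the catch; grows as it opens towards the robot (starts 0.25 to 0.5). A spring roller catch resists with about 3 N at the free edge over the last few degrees, then snaps the door home and holds it; short of the catch the door stays where it is left.
- door_hinge (a point): Point on the door's upright hinge line, half-way up, in the plane of the door's inner face, at the cabinet's right edge (robot's view). The point turns with the door: +y runs along the door from hinge to free edge, +x points into the cabinet, +z up. Teak door 272 mm wide, 168 mm tall (84 mm above and below this point), 14 mm thick.
- door_middle (a point): Middle of the door's flat outer face, 136 mm from the hinge line; axes as door_hinge. A trim stands 5 mm proud along the door's edges; a brass pull stands out 28 mm from the face, 16 mm from the free edge and 30 mm below the middle.
- knob_grip (a point): Centre of the red knob's upright grip bar, above the cabinet top's left side: 46 mm long (along the point's x), 16 mm thick (y: fingers close along y), 32 mm tall (z). A 42 mm disc, 6 mm thick, lies under the bar, then a thin stem. The point turns with the knob. At the start it is about 270 mm above the slab and 70 mm above the cabinet top. Fingers from above have 20 mm or more beside it.
- knob: The red knob (bar and disc together); its origin lies on its axis, 32 mm below the middle of the bar.
- knob_press (a joint): How far the knob is pushed down, m: 0 = up, 0.014 = fully down. A spring resists with 2 to 3 N at first and about 10 N fully down, and lifts it again when let go. From about 0.009 on (about 7 N) the spirit level lies flat and reads true; short of that the level's left end is sprung up and the bubble runs off to the left.
- knob_turn (a joint): Angle of the knob, rad: 0 at the start, grows clockwise seen from above; range -0.1 to 1.75. Slight friction. It drives the left foot: clockwise raises the cabinet's left side (per rad the knob moves 1.2 mm up and 1.5 mm to the right) and, with the level flat, sends the bubble 15 mm left per rad. The left side always starts too low: some 0.6 to 1.4 rad clockwise are needed.
- bubble (a joint): Place of the bubble along the vial, m: 0 = middle, + = to the left (towards the knob), - = to the right; range -0.025 to 0.025. It runs to the higher end and settles in about 1.5 s. The white bubble is 16 mm across; centred, it stands between two black rings, 2 mm wide, whose middles are 12 mm either side of the vial's middle.
- vial_middle (a point): Top middle of the green vial, 72 mm long, 20 mm across, in the yellow spirit level (220 x 40 x 18 mm) lying across the cabinet top. +y: along the level to the left, towards the knob, whose axis is 130 mm away; +x: to the cabinet's back. The teak cabinet is 180 mm deep, 280 mm wide, its top 200 mm above the slab, turned up to 0.22 rad.
- mortar: Heavy grey stone mortar, 150 mm across, 85 mm tall, origin under its centre. To be left alone.
- pestle: Short dark wooden pestle lying on the slab, 130 mm long along its x, 38 mm thick. Origin under its centre. To be left alone.
- mug: Blue enamel mug, 80 mm across and tall, handle at its +y. Origin under its centre. To be left alone.
- jar: White plastic jar with a blue flip-top lid, 76 mm across, 107 mm tall. Origin under its centre. To be left alone.

How it is judged:
By the outcome, as a careful person would: the job done as asked, in the order asked, and still so for the second after the job is handed in, while the arm keeps its last pose, push and grip.
It also fails if it takes over 64 s, if anything falls off the work surface, if the arm or the gripper's body presses on something with over 40 N, if the wrist force passes 120 N, or if a joint passes its speed limit or range.

### The arm

A 6-joint arm with a two-finger parallel gripper is mounted at the origin on the work surface. World frame = base frame: x ahead of the robot, y to its left, z up, the work surface at z = 0. Lengths are in mm, angles in rad, forces in N, time in s.
With the tool pointing down it reaches from about 275 to 1000 mm from the base axis. Payload 8.4 kg.
Tool frame: the origin (TCP) lies midway between the tips of the shut fingers; the grasp point (between the pads) lies 19 mm behind it; z points along the fingers, y is the line along which they close (so a half turn about z gives the same grasp; the last joint's range is limited). The gripper opens to 85 mm and grips with 20 to 120 N. Pads are 22 mm wide; open, the fingers measure 114 mm over their backs; the gripper's body (76 mm by 85 mm) begins 54 mm behind the grasp point. The pads swing forward as they close: fully open they stand 13 mm farther back than shut.
Start: joints at [1.231, 0.353, 1.633, -0, 1.155, -0.002], TCP at [207.131, 589.682, 231.281] pointing down, gripper open.
Joint ranges: [-2.63, 2.63], [-0.92, 2.1], [0.06, 2.66], [-1.3, 4.44], [0, 2.69], [-3.02, 3.02]. Speed limits (rad/s): [2.22, 2.22, 2.79, 3.14, 3.14, 3.14].

### API

Orientations are given as [roll, pitch, yaw] about the fixed x, y, z axes, in that order (R = Rz(yaw) Ry(pitch) Rx(roll)).
In Python, from rig import r gives the robot as it stands.
- The arm moves only by the shell command python3 -m inch 'ROWS' [OPENING] [FORCE]. ROWS is JSON, a list that holds one entry, the list of rows, each a list of 6 numbers: the shift along the tool's x, y, z scaled (see below), then the turn, a rotation vector about the tool's x, y, z scaled (see below). In form: [[[tx, ty, tz, wx, wy, wz], ...]]. A call has 1 to 8 rows; each row is the pose to reach, as a shift and turn from the pose commanded when the call began, along the tool's axes at that moment, turning the shorter way round; what a row does not reach only later rows make up. The controller multiplies each number of a shift by 20 cm and each number of a turn by pi rad. A row lasts 1/12 s, in which the tool goes at most 41.7 mm and 7.16 degrees, less where a joint would pass 70% of its speed; a pose out of reach is approached as far as the arm can. A call with a number of a shift or a turn outside -1 to 1 is refused whole. A call with a gripper value outside its range is refused whole. OPENING is the gripper's target within -1 to 1 (fully open at 1, half-way at 0, shut at -1), set as the call begins (- or left out, the last holds). The fingers move at their own pace and stop on an object; FORCE is the grip in N (left out, the last holds). Time passes only in rows, so rows that repeat a pose let the fingers close. It gives the time, the measured TCP pose, the force, the opening and the grip force at its end, in the units of the state.
- r.sense(): the state, without advancing time (a new reading comes with each control period).
- r.grab_frame(name): name is "scene" or "top" or "wrist"; returns the picture (400x640x3 uint8, red, green, blue); there is no depth.
- r.camera_info(name): a dict with "K" (3x3 intrinsics, pixels), "distortion" ([k1, k2, p1, p2, k3] as OpenCV has them; the pictures are not rectified), "rvec" (rotation vector, rad) and "tvec" (3), from world to camera coordinates, as OpenCV has them; the wrist camera has in their place "mount" (4x4, takes a point from camera to tool coordinates, whose origin is the TCP and whose axes are the flange's). Camera axes: x right, y down, z forward; pixel columns grow to the right and rows downward; lengths in mm; the calibration is good to about 2 mm. A picture is of the moment at which its call begins: read the wrist's pose just before it. camera_info takes no time and is no camera call.
- r.sign_off(): hands the job in; it is judged then, once.
The state is a dict: "clock": time; "qpos": joint angles; "qvel": joint speeds; "joint_efforts": joint torques, N m; "eef_pos": TCP position; "tcp_rot": TCP orientation; "contact_force": force on the tool from outside, world axes, zero at the start; "wrist_torque": the same for the moment, N m; "opening": opening from 0.0 (shut) to 1.0 (fully open); "grasp_force": force on a finger pad.
Only numpy, scipy, OpenCV 4.12 (cv2) and the standard library are available. Lean on these libraries where they do the work, as an engineer would, in place of code of your own. Each camera call takes 0.05 s, during which the arm holds its last target. There are 200 camera calls.

## Working session

There is one attempt and no reset: what is moved stays moved. The work goes in short steps, Python scripts to look and compute and a shell command to move; the robot and the scene stay as the last step left them, time stands still between calls to the robot, and variables do not carry over. Pictures are saved under pics/ and viewed, at most 12 in all, crops included, and the job is handed in when it is done.

```bash
mkdir -p pics; ls
python3 - <<'E'
from rig import r
import cv2
s=r.sense();print(s)
for n in("scene","top"):
    cv2.imwrite(f"pics/{n}0.png",r.grab_frame(n)[:,:,::-1])
for n in("scene","top","wrist"): print(n,r.camera_info(n))
E
```

```text
pics
{'clock': 0.0, 'qpos': array([ 1.23059123e+00,  3.53677420e-01,  1.63414109e+00, -1.77064456e-05,
        1.15523394e+00, -2.40618338e-03]), 'qvel': array([ 0.00058572,  0.00214349,  0.00058505, -0.00051489,  0.00024253,
        0.00052552]), 'joint_efforts': array([-1.60821306e-03, -6.05247116e+01, -3.42071450e+01, -3.31162200e-04,
        9.32814495e-03, -2.37903073e-06]), 'eef_pos': array([206.97609758, 589.21035253, 230.54044252]), 'tcp_rot': array([-3.14013282e+00,  1.26764010e-05,  2.80380091e+00]), 'contact_force': array([-1.18862371, -1.18962577, -0.0296074 ]), 'wrist_torque': array([-0.00830986,  0.01716906,  0.02214549]), 'grasp_force': 0.0, 'opening': 1.0012866111677763}
scene {'K': array([[476.08988655,   0.        , 318.78617229],
       [  0.        , 476.08988655, 196.68036595],
       [  0.        ,   0.        ,   1.        ]]), 'distortion': array([-0.05795955,  0.        ,  0.        ,  0.        ,  0.        ]), 'rvec': array([ 2.37871313,  0.6356264 , -0.25121525]), 'tvec': array([-414.49800435,  -66.17075729, 1595.80705746])}
top {'K': array([[465.41810213,
[... 235 characters left out ...]
16463723, -2.15460075,  0.12715418]), 'tvec': array([  15.87958519,  515.89900581, 1585.39861564])}
wrist {'K': array([[294.72490854,   0.        , 316.63539091],
       [  0.        , 294.72490854, 198.66458075],
       [  0.        ,   0.        ,   1.        ]]), 'distortion': array([0.01690012, 0.        , 0.        , 0.        , 0.        ]), 'mount': array([[ 1.15204805e-03, -9.55100515e-01, -2.96279733e-01,
         7.68446385e+01],
       [ 9.99999300e-01,  1.02069450e-03,  5.98020665e-04,
         8.91506610e-01],
       [-2.68758752e-04, -2.96280214e-01,  9.55101022e-01,
        -1.42588264e+02],
       [ 0.00000000e+00,  0.00000000e+00,  0.00000000e+00,
         1.00000000e+00]])}
```

View pics/scene0.png

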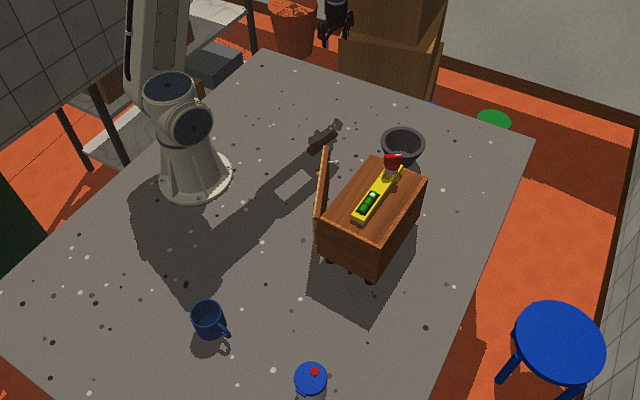

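View pics/top0.png

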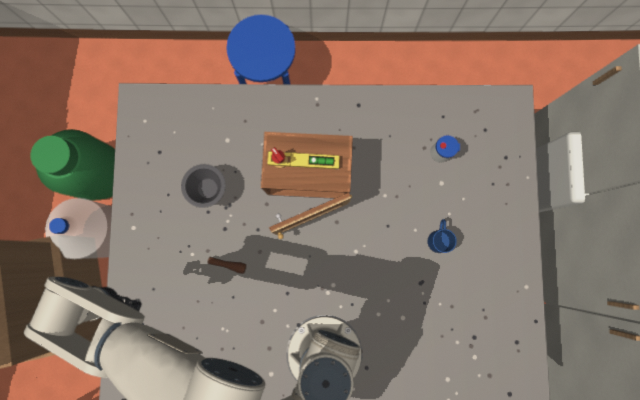

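The top view (up is +x, left is +y) shows the cabinet around (262–352, 132–197). Its door is open, running from the hinge near (349,197) to the free edge near (271,232). The knob is at (279,157), the level around (305,160), the mortar at (205,186) and the pestle at (227,265). I'll enlarge it.

Run:
```python
import cv2
a=cv2.imread("pics/top0.png")[125:245,250:370]
cv2.imwrite("pics/topc.png",cv2.resize(a,(600,600),interpolation=cv2.INTER_CUBIC))
a=cv2.imread("pics/scene0.png")[125:290,300:440]
cv2.imwrite("pics/scenec.png",cv2.resize(a,(500,590),interpolation=cv2.INTER_CUBIC))
```

```text
(no output)
```

View pics/topc.png

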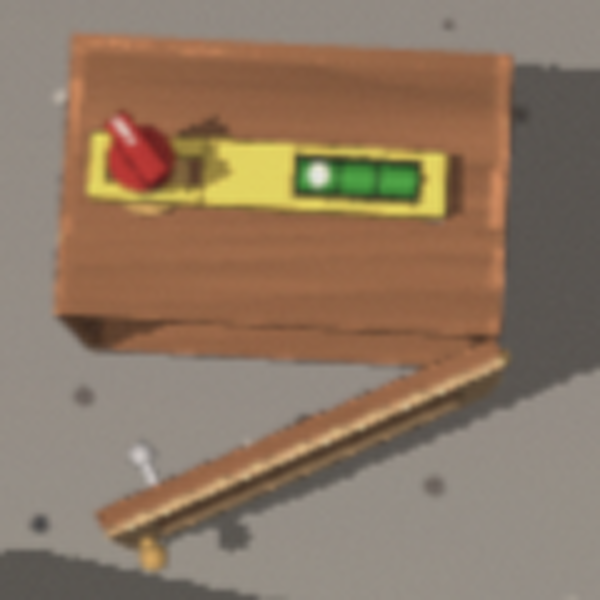

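Crop read-out (5x, origin (250,125)):
- Cabinet top corners: (75,38), (511,57), (497,335), (57,315).
- Bar: about (115,118) to (160,182), with the white index line at its far-left end.
- Level: (90,132) to (448,215).
- Vial: (295–420, 155–200).
- Bubble: (318,174), far to the left.
- Door outer top edge: (112,530) to (505,355).

```bash
cat > h.py <<'E'
import numpy as np,cv2
from rig import r
from scipy.spatial.transform import Rotation as R
def cam(n,s=None):
    c=r.camera_info(n)
    if "mount" in c:
        T=np.eye(4);T[:3,:3]=R.from_euler("xyz",s["tcp_rot"]).as_matrix();T[:3,3]=s["eef_pos"]
        T=np.linalg.inv(T@np.array(c["mount"]));return c,T[:3,:3],T[:3,3]
    return c,cv2.Rodrigues(c["rvec"])[0],c["tvec"]
def back(n,uv,z,s=None):
    c,Rm,t=cam(n,s)
    p=cv2.undistortPoints(np.array(uv,float).reshape(-1,1,2),c["K"],c["distortion"])[:,0]
    d=np.c_[p,np.ones(len(p))]@Rm; o=-Rm.T@t
    return o+d*((np.broadcast_to(z,len(d))-o[2])/d[:,2])[:,None]
def proj(n,P,s=None):
    c,Rm,t=cam(n,s)
    return cv2.projectPoints(np.array(P,float).reshape(-1,1,3),cv2.Rodrigues(Rm)[0],t,c["K"],c["distortion"])[0][:,0]
def cmd(p,rpy,s=None):
    "shift/turn numbers from the measured pose to p,rpy"
    s=s or r.sense();A=R.from_euler("xyz",s["tcp_rot"]);B=R.from_euler("xyz",rpy)
    return np.round(np.r_[A.inv().apply(np.array(p)-s["eef_pos"])/200,(A.inv()*B).as_rotvec()/np.pi],3)
E
python3 - <<'E'
from h import *
f=lambda L:np.array(L)/5+[250,125]
n=lambda P:np.round(P,1).tolist()
C=back("top",f([(75,38),(511,57),(497,335),(57,315)]),200);print("corners",n(C))
for i in range(4): print(np.linalg.norm(C[i]-C[i-1]).round(1),end=' ')
print("yaw",np.arctan2(*(C[0]+C[1]-C[2]-C[3])[1::-1]))
B=back("top",f([(115,118),(160,182),(137,150)]),286);print("bar",n(B),np.arctan2(*(B[0]-B[1])[1::-1]),np.linalg.norm(B[0]-B[1]))
print("disc",n(back("top",f([(140,158)]),245)))
print("vial ends",n(back("top",f([(295,175),(420,180)]),218)),"level R",n(back("top",f([(448,183),(90,165)]),218)))
D=back("top",f([(112,530),(505,355)]),194);print("door top",n(D),np.linalg.norm(D[0]-D[1]),np.arctan2(*(D[0]-D[1])[1::-1]))
# scene-camera crops check
print("scene proj corners",n(proj("scene",C)),"bar",n(proj("scene",B)),"door",n(proj("scene",D)))
E
```

```text
corners [[713.2, 193.2, 200.0], [702.2, -82.1, 200.0], [525.1, -72.9, 200.0], [536.4, 201.2, 200.0]]
177.0 275.5 177.4 274.3 yaw -0.04879769843511145
bar [[641.6, 158.1, 286.0], [603.3, 130.9, 286.0], [622.4, 144.8, 286.0]] 0.6157144037820562 46.97956569292539
disc [[626.5, 146.8, 245.0]]
vial ends [[622.1, 53.1, 218.0], [619.3, -24.3, 218.0]] level R [[617.5, -41.7, 218.0], [627.8, 180.2, 218.0]]
door top [[403.1, 165.3, 194.0], [513.4, -78.2, 194.0]] 267.365907018364 1.9961440803575259
scene proj corners [[425.9, 177.2], [379.1, 248.2], [318.5, 217.2], [369.7, 153.1]] bar [[400.5, 153.9], [382.9, 155.2], [391.7, 154.5]] door [[323.5, 146.3], [313.6, 218.2]]
```

View pics/scenec.png

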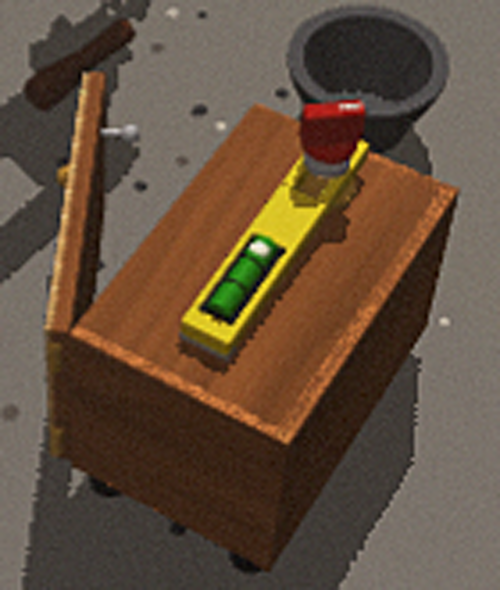

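The scene crop agrees with the projections: the corner falls at crop (66,329), the bar at (327,105), and the free door edge at (90,75). Sizes also check out: 177x275 against 180x280, bar 47 against 46, door 267 against 272. The cabinet yaw is about -0.045 and the door angle about 0.47. I'll go to the front of the door with the fingers shut.

```bash
python3 -m inch '[[[-0.2,-0.25,0,0,0,0],[-0.4,-0.5,0,0,0,0],[-0.6,-0.75,0,0,0,0],[-0.77,-0.96,0,0,0,0],[-0.77,-0.96,0,0,0,0],[-0.77,-0.96,0,0,0,0],[-0.77,-0.96,0,0,0,0],[-0.77,-0.96,0,0,0,0]]]' -1 40
python3 -m inch '[[[-0.77,-0.96,0,0,0,-0.09],[-0.77,-0.96,0,0,0,-0.09],[-0.77,-0.96,0,0,0,-0.09],[-0.77,-0.96,0,0,0,-0.09],[-0.77,-0.96,0,0,0,-0.09],[-0.77,-0.96,0,0,0,-0.09],[-0.77,-0.96,0,0,0,-0.09],[-0.77,-0.96,0,0,0,-0.09]]]'
python3 - <<'E'
from h import *
print(cmd([370,125,150],[np.pi,0,np.pi-.05]),r.sense()['qpos'])
E
```

```text
clock: 0.77
eef_pos: [289.3, 355.9, 231.3]
tcp_rot: [-3.142, 0.0, 2.801]
contact_force: [-0.3, 0.3, 0.1]
opening: -0.003
grasp_force: 0.0
clock: 1.43
eef_pos: [371.5, 124.2, 231.4]
tcp_rot: [3.141, 0.0, 3.083]
contact_force: [-0.9, -0.1, 1.0]
opening: -0.002
grasp_force: 0.0
[ 0.008  0.004  0.407  0.     0.    -0.003] [ 3.18661823e-01 -2.55247526e-02  2.09514082e+00  3.11494013e-05
  1.07161297e+00 -1.19333094e+00]
```

```bash
python3 -m inch '[[[0,0,0.2,0,0,0],[0,0,0.4,0,0,0],[0,0,0.4,0,0,0],[0,0,0.4,0,0,0]]]'
python3 -m inch '[[[-0.06,0,0.4,0,0,0],[-0.12,0,0.4,0,0,0],[-0.18,0,0.4,0,0,0],[-0.24,0,0.4,0,0,0],[-0.3,0,0.4,0,0,0],[-0.36,0,0.4,0,0,0],[-0.42,0,0.4,0,0,0],[-0.46,0,0.4,0,0,0]]]'
```

```text
clock: 1.77
eef_pos: [368.9, 126.3, 150.4]
tcp_rot: [-3.14, -0.005, 3.088]
contact_force: [0.0, -0.2, 1.2]
opening: 0.001
grasp_force: 0.0
clock: 2.43
eef_pos: [465.3, 120.6, 73.5]
tcp_rot: [3.14, 0.004, 3.086]
contact_force: [-0.7, -0.4, -0.4]
opening: 0.004
grasp_force: 0.0
```

The second call counted the descent again, so the tool is 77 mm too low. Forces are small. I'll back off, rise, and look.

```bash
python3 -m inch '[[[0.1,0,0,0,0,0],[0.2,0,0,0,0,0],[0.2,0,-0.2,0,0,0],[0.2,0,-0.4,0,0,0],[0.2,0,-0.4,0,0,0],[0.2,0,-0.4,0,0,0]]]'
python3 - <<'E'
from h import *
a=r.grab_frame("scene")[:,:,::-1][125:290,300:440]
cv2.imwrite("pics/s2.png",cv2.resize(a,(500,590),interpolation=cv2.INTER_CUBIC))
E
```

```text
clock: 2.93
eef_pos: [424.6, 123.0, 154.5]
tcp_rot: [3.139, 0.006, 3.086]
contact_force: [-0.8, -0.2, -0.3]
opening: -0.0
grasp_force: 0.0
```

View pics/s2.png

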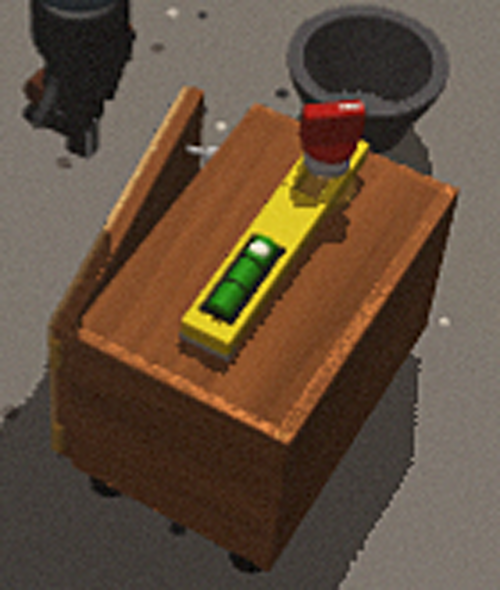

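The door has moved most of the way (free edge at crop (195,90)), and the cabinet and level haven't shifted. I'll keep pushing at the right height, gently towards the end.

```bash
python3 -m inch '[[[-0.06,0,0.02,0,0,0],[-0.12,0,0.02,0,0,0],[-0.18,0,0.02,0,0,0],[-0.24,0,0.02,0,0,0],[-0.28,0,0.02,0,0,0],[-0.3,0,0.02,0,0,0],[-0.32,0,0.02,0,0,0]]]'
python3 -m inch '[[[-0.01,0,0,0,0,0],[-0.02,0,0,0,0,0],[-0.03,0,0,0,0,0],[-0.04,0,0,0,0,0],[-0.04,0,0,0,0,0]]]'
python3 -m inch '[[[-0.01,0,0,0,0,0],[-0.02,0,0,0,0,0],[-0.03,0,0,0,0,0],[-0.03,0,0,0,0,0]]]'
```

```text
clock: 3.57
eef_pos: [486.7, 118.7, 146.8]
tcp_rot: [-3.141, -0.001, 3.086]
contact_force: [-0.7, 0.6, -1.1]
opening: 0.002
grasp_force: 0.0
clock: 3.98
eef_pos: [494.4, 118.5, 147.4]
tcp_rot: [-3.142, 0.0, 3.087]
contact_force: [-1.7, -1.0, 0.6]
opening: 0.004
grasp_force: 0.0
clock: 4.32
eef_pos: [500.6, 118.1, 147.3]
tcp_rot: [-3.142, 0.0, 3.087]
contact_force: [-1.7, 0.5, -0.1]
opening: -0.001
grasp_force: 0.0
```

```bash
for i in 1 2 3; do python3 -m inch '[[[-0.01,0,0,0,0,0],[-0.02,0,0,0,0,0],[-0.02,0,0,0,0,0]]]' | grep -E "eef|contact"; done
```

```text
eef_pos: [505.0, 118.0, 147.4]
contact_force: [-1.6, -0.3, -0.0]
eef_pos: [509.0, 117.8, 147.4]
contact_force: [0.5, -0.4, -0.7]
eef_pos: [512.6, 117.5, 147.3]
contact_force: [-1.6, -0.7, 0.3]
```

```bash
for i in 1 2; do python3 -m inch '[[[-0.01,0,0,0,0,0],[-0.02,0,0,0,0,0],[-0.02,0,0,0,0,0]]]' | grep -E "eef|contact"; done
python3 - <<'E'
from h import *
a=r.grab_frame("scene")[:,:,::-1][125:290,300:440]
b=r.grab_frame("top")[:,:,::-1][125:245,250:370]
cv2.imwrite("pics/s3.png",np.hstack([cv2.resize(a,(400,471),interpolation=cv2.INTER_CUBIC),cv2.resize(b,(400,400),interpolation=cv2.INTER_CUBIC)[:400]] if 0 else [cv2.resize(a,(400,472),interpolation=cv2.INTER_CUBIC),cv2.resize(b,(400,472),interpolation=cv2.INTER_CUBIC)]))
E
```

```text
eef_pos: [516.4, 117.2, 147.2]
contact_force: [-2.8, -1.5, 0.5]
eef_pos: [520.2, 117.0, 147.2]
contact_force: [-4.2, -1.0, 0.5]
```

View pics/s3.png

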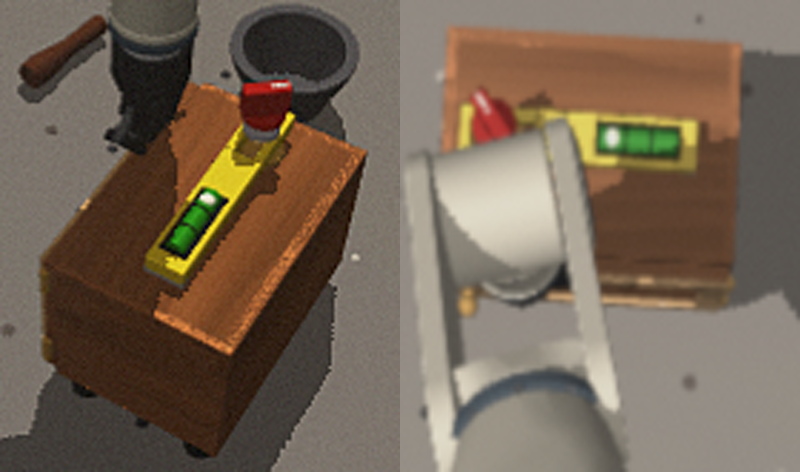

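The door is nearly shut, and the force is rising to about 4 N, so we're on the catch. I'll push on.

```bash
for i in 1 2 3; do python3 -m inch '[[[-0.01,0,0,0,0,0],[-0.02,0,0,0,0,0],[-0.02,0,0,0,0,0]]]' | grep -E "eef|contact"; done
```

```text
eef_pos: [523.9, 116.7, 147.2]
contact_force: [-5.8, -1.7, 0.3]
eef_pos: [527.4, 116.6, 147.0]
contact_force: [-8.0, -0.5, 1.4]
eef_pos: [531.0, 116.3, 147.0]
contact_force: [-9.8, 0.5, 2.7]
```

The force climbs only slowly as the tool advances, so the cabinet may be shifting. I'll back off slightly and measure any shift by matching against the first pictures.

```bash
python3 -m inch '[[[0.1,0,0,0,0,0],[0.2,0,0,0,0,0],[0.4,0,0,0,0,0],[0.4,0,-0.2,0,0,0],[0.6,0,-0.4,0,0,0],[0.6,0,-0.4,0,0,0],[0.6,0,-0.4,0,0,0]]]'
python3 - <<'E'
from h import *
a=r.grab_frame("scene")[:,:,::-1]; b=r.grab_frame("top")[:,:,::-1]
cv2.imwrite("pics/scene4.png",a);cv2.imwrite("pics/top4.png",b)
def sh(o,n,x0,y0,x1,y1):
    T=cv2.resize(o[y0:y1,x0:x1],None,fx=8,fy=8,interpolation=cv2.INTER_CUBIC)
    S=cv2.resize(n[y0-5:y1+5,x0-5:x1+5],None,fx=8,fy=8,interpolation=cv2.INTER_CUBIC)
    _,m,_,l=cv2.minMaxLoc(cv2.matchTemplate(S,T,cv2.TM_CCOEFF_NORMED));return (np.array(l)/8-5).tolist(),round(m,2)
o=cv2.imread("pics/scene0.png");print("scene vial",sh(o,a,350,185,385,222),"corner",sh(o,a,365,235,395,265))
o=cv2.imread("pics/top0.png");print("top vial",sh(o,b,305,150,345,172),"corner",sh(o,b,335,128,360,145))
x=cv2.resize(a[125:290,300:440],(400,472),interpolation=cv2.INTER_CUBIC);y=cv2.resize(b[130:215,250:370],(400,472),interpolation=cv2.INTER_CUBIC)
cv2.imwrite("pics/s4.png",np.hstack([x,y]))
E
```

```text
clock: 7.0
eef_pos: [412.7, 123.5, 230.2]
tcp_rot: [3.14, 0.006, 3.087]
contact_force: [1.1, 0.0, -0.4]
opening: 0.001
grasp_force: 0.0
scene vial ([0.0, 0.0], 1.0) corner ([0.0, 0.0], 0.97)
top vial ([0.0, 0.0], 1.0) corner ([0.0, 0.0], 0.98)
```

View pics/s4.png

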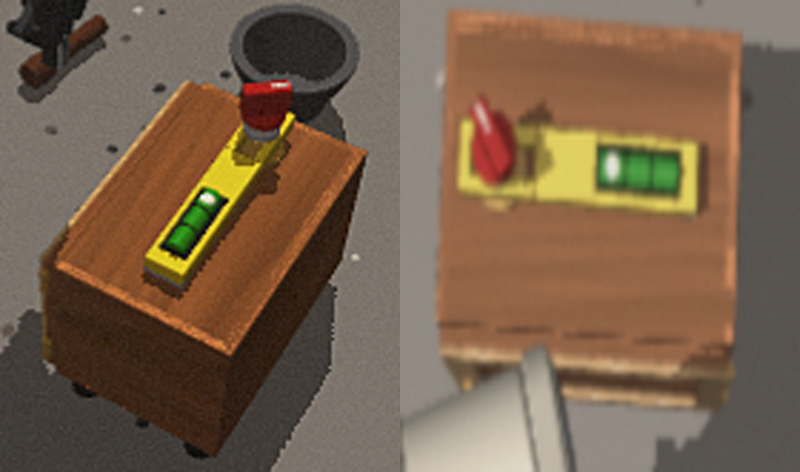

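The cabinet hasn't moved at all (0 px shift), and the door looks flush in both views. I'll check for a true snap-home up close with the wrist camera, marking the predicted outer top edge at angle 0 (blue) and 0.06 (white).

Run:
```python
from h import *
s=r.sense();w=r.grab_frame("wrist")[:,:,::-1].copy()
cv2.imwrite("pics/wrist5raw.png",w)
H=np.array([530.7,-70.4])
w=cv2.resize(w,None,fx=1.25,fy=1.25)
for a,c in((0,(255,0,0)),(.06,(255,255,255))):
    y=-.045+a;n=np.array([np.cos(y),np.sin(y)]);d=np.array([-n[1],n[0]])
    P=[np.r_[H+t*d-19*n,196] for t in(0,68,136,204,272)]
    q=proj("wrist",P,s);print(a,q.round().tolist())
    for u in q*1.25:
        if abs(u).max()<2000: cv2.circle(w,tuple(int(v) for v in u),2,c,-1)
cv2.imwrite("pics/w5.png",w)
```

```text
0 [[61.0, 367.0], [154.0, 366.0], [246.0, 364.0], [337.0, 363.0], [428.0, 363.0]]
0.06 [[60.0, 368.0], [152.0, 361.0], [243.0, 355.0], [335.0, 350.0], [428.0, 345.0]]
```

View pics/w5.png

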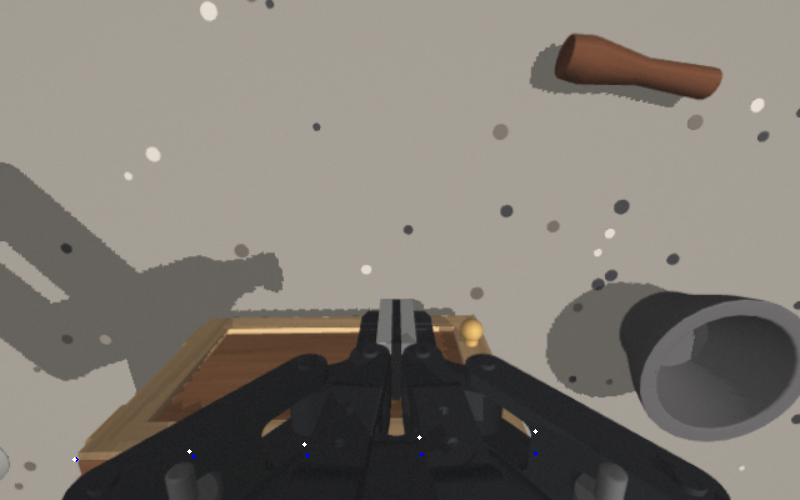

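The wrist view shows the door's outer face with its bottom edge along (213,318) to (482,317) and the brass pull at (472,331); the gripper hides the top edge. I'll use the bottom edge's slope instead.

Run:
```python
from h import *
s=r.sense();H=np.array([530.7,-70.4])
for a in(0,.03,.06,.1):
    y=-.045+a;n=np.array([np.cos(y),np.sin(y)]);d=np.array([-n[1],n[0]])
    print(a,"bottom",(1.25*proj("wrist",[np.r_[H+t*d-19*n,28] for t in(0,272)],s)).round(1).tolist(),"pull tip",(1.25*proj("wrist",[np.r_[H+256*d-42*n,82]],s)).round(1).tolist())
w=cv2.imread("pics/wrist5raw.png")
# strongest grey->wood edge rows along columns, subpixel
g=w.astype(float);k=g[:,:,2]-g[:,:,0]
for u in(185,200,220,240,260,280,345,355,365,372):
    c=k[235:275,u-1:u+2].mean(1);c=cv2.GaussianBlur(c[:,None],(1,3),0)[:,0];i=np.argmax(np.diff(c)>12) ;print(u,235+i,c[max(0,i-1):i+4].round().tolist())
```

```text
0 bottom [[212.7, 321.3], [476.6, 318.9]] pull tip [[472.8, 325.2]]
0.03 bottom [[212.1, 321.3], [476.4, 311.8]] pull tip [[471.6, 317.3]]
0.06 bottom [[211.6, 321.3], [475.9, 304.6]] pull tip [[470.2, 309.3]]
0.1 bottom [[210.8, 321.4], [474.9, 294.9]] pull tip [[467.9, 298.7]]
185 253 [8.0, 13.0, 28.0, 40.0, 44.0]
200 253 [11.0, 20.0, 37.0, 49.0, 51.0]
220 252 [9.0, 13.0, 25.0, 42.0, 51.0]
240 252 [9.0, 14.0, 30.0, 46.0, 53.0]
260 252 [9.0, 16.0, 33.0, 47.0, 53.0]
280 252 [9.0, 17.0, 34.0, 47.0, 53.0]
345 235 [15.0, 15.0, 16.0, 16.0]
355 251 [8.0, 20.0, 41.0, 49.0, 46.0]
365 251 [14.0, 20.0, 36.0, 48.0, 52.0]
372 251 [15.0, 20.0, 34.0, 46.0, 50.0]
```

The measured slope is 3.0 px, against 2.4 px predicted for angle 0 and 9.5 px for 0.03. The pull also matches angle 0, and 10 N was applied, so the door is home. Next, open the gripper and go above the knob.

```bash
python3 -m inch '[[[0,0,-0.2,0,0,0],[0,0,-0.4,0,0,0],[0,0,-0.6,0,0,0],[-0.2,0,-0.6,0,0,0],[-0.4,0,-0.6,0,0,0],[-0.6,0,-0.6,0,0,0],[-0.75,0.05,-0.6,0,0,0],[-0.75,0.05,-0.6,0,0,0]]]' 1
python3 - <<'E'
from h import *
print(cmd([623,145,350],[np.pi,0,.616+np.pi]))
E
```

```text
clock: 7.82
eef_pos: [568.4, 125.0, 344.5]
tcp_rot: [-3.141, -0.0, 3.085]
contact_force: [-0.4, -0.1, -0.1]
opening: 0.996
grasp_force: 0.0
[-0.267  0.115 -0.028 -0.    -0.    -0.214]
```

```bash
python3 -m inch '[[[-0.27,0.115,-0.03,0,0,-0.214],[-0.27,0.115,-0.03,0,0,-0.214],[-0.27,0.115,-0.03,0,0,-0.214],[-0.27,0.115,-0.03,0,0,-0.214],[-0.27,0.115,-0.03,0,0,-0.214],[-0.27,0.115,-0.03,0,0,-0.214],[-0.27,0.115,-0.03,0,0,-0.214]]]'
python3 - <<'E'
from h import *
s=r.sense();print(s["eef_pos"],s["tcp_rot"],s["qpos"]);w=r.grab_frame("wrist")[:,:,::-1].copy()
cv2.imwrite("pics/wrist6raw.png",w)
d=np.array([np.cos(.616),np.sin(.616)]);e=np.array([-d[1],d[0]])
q=proj("wrist",[np.r_[np.array([623,145])+23*i*d+8*j*e,286] for i,j in((-1,-1),(-1,1),(1,1),(1,-1))],s);print(q.round(1).tolist())
cv2.imwrite("pics/w6.png",cv2.resize(w,None,fx=1.25,fy=1.25))
E
```

```text
clock: 8.4
eef_pos: [618.3, 144.5, 351.4]
tcp_rot: [3.141, -0.002, -2.522]
contact_force: [-0.0, -0.1, 1.6]
opening: 1.004
grasp_force: 0.0
[618.30675971 144.51893279 351.35837023] [ 3.14090471e+00 -1.95021848e-03 -2.52237261e+00] [ 2.27307872e-01  2.84712199e-01  1.46424143e+00 -1.10823354e-04
  1.39470415e+00 -1.96268830e+00]
[[300.4, 188.5], [322.3, 188.6], [321.7, 245.8], [301.1, 245.7]]
```

View pics/w6.png

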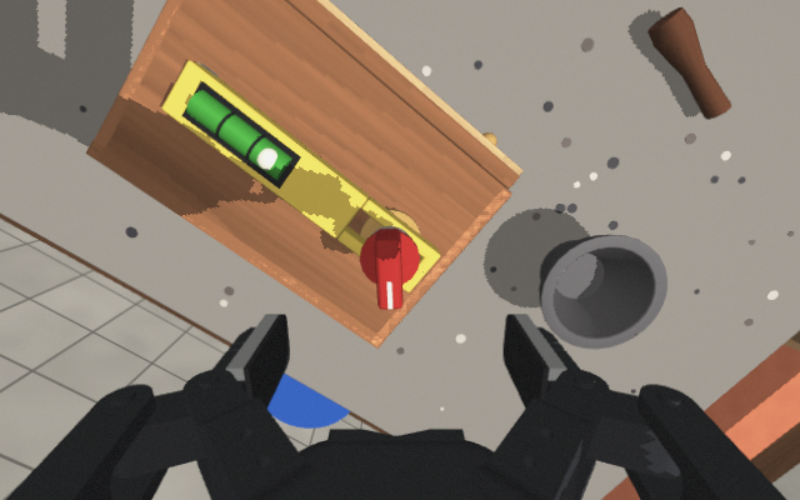

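The knob bar stands where predicted: its near end is at raw (302–322, 246) and its axis is upright in the picture, so the position (623,145) and yaw 0.616 hold. Nothing is in the way beside it. I'll descend and grip, with the tips 4 mm above the disc.

```bash
python3 -m inch '[[[-0.01,0,0.1,0,0,0],[-0.01,0,0.2,0,0,0],[-0.01,0,0.3,0,0,0],[-0.01,0,0.3,0,0,0]]]'
python3 - <<'E'
from h import *
print(cmd([623,145,258],[np.pi,0,.616+np.pi]))
E
```

```text
clock: 8.78
eef_pos: [617.6, 145.3, 288.3]
tcp_rot: [3.139, -0.007, -2.527]
contact_force: [-0.8, 0.2, -0.9]
opening: 1.0
grasp_force: 0.0
[-0.022 -0.017  0.152  0.001 -0.002 -0.   ]
```

```bash
python3 -m inch '[[[-0.02,-0.015,0.05,0,0,0],[-0.02,-0.015,0.1,0,0,0],[-0.02,-0.015,0.15,0,0,0],[-0.02,-0.015,0.15,0,0,0],[-0.02,-0.015,0.15,0,0,0]]]'
python3 -m inch '[[[0,0,0,0,0,0],[0,0,0,0,0,0],[0,0,0,0,0,0],[0,0,0,0,0,0],[0,0,0,0,0,0],[0,0,0,0,0,0],[0,0,0,0,0,0],[0,0,0,0,0,0]]]' -1 80
```

```text
clock: 9.2
eef_pos: [624.3, 145.7, 262.8]
tcp_rot: [3.141, -0.001, -2.525]
contact_force: [0.3, 0.8, -0.2]
opening: 1.0
grasp_force: 0.0
clock: 9.87
eef_pos: [624.4, 145.0, 263.4]
tcp_rot: [-3.141, -0.001, -2.524]
contact_force: [0.3, -4.1, 1.6]
opening: 0.169
grasp_force: 79.6
```

Gripped: opening about 14 mm, 80 N. Now press.

```bash
python3 -m inch '[[[0,0,0.02,0,0,0],[0,0,0.04,0,0,0],[0,0,0.05,0,0,0],[0,0,0.06,0,0,0],[0,0,0.06,0,0,0],[0,0,0.06,0,0,0]]]'
python3 - <<'E'
from h import *
import numpy as np
cs=[]
s=r.sense();w=r.grab_frame("wrist")[:,:,::-1];cv2.imwrite("pics/wrist7raw.png",w)
print(proj("wrist",[[620.7,14.4,218],[626.5-.045*0,144,218]],s).round())
print([r.sense()["contact_force"].round(1).tolist() for _ in range(3)])
E
```

```text
clock: 10.37
eef_pos: [625.2, 145.0, 252.3]
tcp_rot: [-3.14, 0.001, -2.524]
contact_force: [0.3, -5.5, 7.8]
opening: 0.169
grasp_force: 80.5
[[130.  99.]
 [312. 230.]]
[[-0.8, -5.2, 7.8], [-0.8, -5.2, 7.8], [-0.8, -5.2, 7.8]]
```

Pressed 11 mm at 7.8 N, so the level is flat. There's a slight side load, so I'll ease about 2 mm to −y (the knob drifts right as it turns) while turning 0.6 rad clockwise.

```bash
python3 -m inch '[[[0.002,-0.003,0,0,0,0.03],[0.004,-0.006,0,0,0,0.06],[0.006,-0.008,0,0,0,0.09],[0.006,-0.008,0,0,0,0.12],[0.006,-0.008,0,0,0,0.15],[0.006,-0.008,0,0,0,0.18],[0.006,-0.008,0,0,0,0.19],[0.006,-0.008,0,0,0,0.19]]]'
python3 -m inch '[[[0,0,0,0,0,0],[0,0,0,0,0,0],[0,0,0,0,0,0],[0,0,0,0,0,0],[0,0,0,0,0,0],[0,0,0,0,0,0],[0,0,0,0,0,0],[0,0,0,0,0,0]]]' >/dev/null
python3 -m inch '[[[0,0,0,0,0,0],[0,0,0,0,0,0],[0,0,0,0,0,0],[0,0,0,0,0,0],[0,0,0,0,0,0],[0,0,0,0,0,0],[0,0,0,0,0,0],[0,0,0,0,0,0]]]'
cat >> h.py <<'E'
def bubble(name="wrist"):
    "profile of the vial in world coords; prints bubble and green extents along the level"
    s=r.sense();w=r.grab_frame(name)
    cv2.imwrite(f"pics/{name}_{s['clock']:.2f}.png",w[:,:,::-1])
    vm=np.array([621.,14.4,0]);d=np.array([.045,.999,0]);n=np.array([.999,-.045,0])
    t=np.arange(-48,48.1,1.)
    out=[]
    for off in (-3,0,3):
        q=proj(name,[vm+k*d+off*n+[0,0,215] for k in t],s).astype(np.float32)
        out.append(cv2.remap(w,q[None,:,0],q[None,:,1],cv2.INTER_LINEAR)[0].astype(int))
    return s,t,np.array(out)
E
python3 - <<'E'
from h import *
s,t,o=bubble()
print(s["contact_force"].round(1))
for i in range(0,97,2): print(int(t[i]),o[:,i].tolist())
E
```

```text
clock: 11.08
eef_pos: [625.5, 144.1, 252.7]
tcp_rot: [3.141, 0.003, -3.124]
contact_force: [0.5, -2.0, 8.9]
opening: 0.166
grasp_force: 80.5
clock: 12.42
eef_pos: [625.4, 144.2, 252.7]
tcp_rot: [3.141, 0.003, -3.121]
contact_force: [-0.7, -1.2, 7.9]
opening: 0.164
grasp_force: 80.5
[-0.7 -1.2  7.9]
-48 [[160, 150, 67], [60, 126, 53], [61, 126, 54]]
-46 [[81, 176, 72], [61, 126, 54], [60, 126, 54]]
-44 [[83, 182, 74], [87, 190, 78], [85, 183, 76]]
-42 [[84, 182, 75], [90, 196, 80], [92, 198, 82]]
-40 [[84, 182, 75], [91, 197, 80], [92, 199, 80]]
-38 [[84, 181, 74], [92, 197, 81], [92, 200, 82]]
-36 [[83, 181, 74], [91, 197, 80], [92, 200, 83]]
-34 [[83, 182, 75], [91, 197, 81], [92, 201, 83]]
-32 [[83, 181, 74], [91, 197, 81], [92, 200, 82]]
-30 [[84, 182, 74], [91, 197, 80], [92, 200, 82]]
-28 [[84, 181, 74], [91, 197, 81], [92, 201, 83]]
-26 [[83, 181, 73], [92, 198, 81], [71, 136, 66]]
-24 [[72, 148, 64], [49, 49, 48], [40, 39, 39]]
-22 [[41, 41, 43], [75, 157, 68], [97, 201, 86]]
-20 [[79, 170, 71], [128, 206, 113], [244, 245, 236]]
-18 [[83, 181, 74], [244, 244, 234], [245, 246, 
[... 962 characters left out ...]
[83, 181, 74], [92, 198, 82], [94, 202, 83]]
24 [[82, 181, 72], [92, 198, 81], [94, 202, 84]]
26 [[84, 182, 75], [93, 199, 82], [95, 204, 84]]
28 [[84, 182, 75], [93, 199, 83], [84, 182, 75]]
30 [[67, 144, 59], [52, 111, 46], [46, 92, 40]]
32 [[53, 112, 47], [54, 112, 47], [36, 69, 32]]
34 [[47, 48, 46], [48, 49, 48], [33, 32, 34]]
36 [[47, 46, 48], [45, 45, 47], [32, 31, 33]]
38 [[168, 152, 73], [163, 147, 69], [102, 90, 44]]
40 [[245, 238, 116], [245, 238, 116], [183, 159, 72]]
42 [[245, 238, 115], [245, 238, 116], [182, 159, 71]]
44 [[245, 238, 116], [245, 238, 116], [182, 160, 73]]
46 [[245, 238, 116], [245, 238, 116], [220, 200, 92]]
48 [[245, 238, 116], [245, 238, 117], [229, 214, 97]]
```

In the vial profile the rings sit at about −24 and +2 and the bubble's centre at about −14, so it stands about 2.9 mm right of centre. That needs about 0.19 rad more clockwise.

```bash
python3 -m inch '[[[0,-0.002,0,0,0,0.02],[0,-0.002,0,0,0,0.04],[0,-0.002,0,0,0,0.06],[0,-0.002,0,0,0,0.06],[0,-0.002,0,0,0,0.06],[0,-0.002,0,0,0,0.06],[0,-0.002,0,0,0,0.06],[0,-0.002,0,0,0,0.06]]]'
for i in 1 2 3; do python3 -m inch '[[[0,0,0,0,0,0],[0,0,0,0,0,0],[0,0,0,0,0,0],[0,0,0,0,0,0],[0,0,0,0,0,0],[0,0,0,0,0,0],[0,0,0,0,0,0],[0,0,0,0,0,0]]]' |grep -E "eef|conta|rot";done
python3 - <<'E'
from h import *
s,t,o=bubble()
for k in range(3):
    red=o[k,:,0];g=o[k,:,1]
    print("ring",t[(g<110)].tolist(),"bub",t[red>160].tolist())
q=proj("wrist",[[621,14.4,215]],s)[0].astype(int);print(q)
w=cv2.imread(f"pics/wrist_{s['clock']:.2f}.png");x,y=np.clip(q-[60,45],0,None);cv2.imwrite("pics/w8.png",cv2.resize(w[y:y+100,x:x+130],None,fx=6,fy=6,interpolation=cv2.INTER_CUBIC))
E
```

```text
clock: 13.13
eef_pos: [625.5, 143.9, 252.7]
tcp_rot: [3.14, 0.003, 2.973]
contact_force: [0.4, -1.1, 7.9]
opening: 0.169
grasp_force: 80.5
eef_pos: [625.5, 143.9, 252.7]
tcp_rot: [3.14, 0.003, 2.973]
contact_force: [-0.5, -1.2, 8.9]
eef_pos: [625.5, 143.9, 252.7]
tcp_rot: [3.14, 0.003, 2.973]
contact_force: [0.5, -1.4, 8.3]
eef_pos: [625.6, 143.9, 252.7]
tcp_rot: [3.14, 0.003, 2.973]
contact_force: [-0.5, -1.8, 8.4]
ring [-25.0, -24.0, -23.0, 1.0, 2.0, 3.0, 32.0, 33.0, 34.0, 35.0, 36.0] bub [-14.0, -13.0, -12.0, -11.0, -10.0, -9.0, 38.0, 39.0, 40.0, 41.0, 42.0, 43.0, 44.0, 45.0, 46.0, 47.0, 48.0]
ring [-26.0, -25.0, -24.0, 0.0, 1.0, 2.0, 30.0, 32.0, 33.0, 34.0, 35.0, 36.0] bub [-17.0, -16.0, -15.0, -14.0, -13.0, -12.0, -11.0, -10.0, -9.0, -8.0, 38.0, 39.0, 40.0, 41.0, 42.0, 43.0, 44.0, 45.0, 46.0, 47.0, 48.0]
ring [-27.0, -26.0, -25.0, -1.0, 0.0, 1.0, 28.0, 29.0, 30.0, 31.0, 32.0, 33.0, 34.0, 35.0, 36.0, 37.0] bub [-19.0, -18.0, -17.0, -16.0, -15.0, -14.0, -13.0, -12.0, -11.0, -10.0, -9.0, -8.0, 38.0, 39.0, 40.0, 41.0, 42.0, 43.0, 44.0, 45.0, 46.0, 47.0, 48.0]
[123 252]
```

View pics/w8.png

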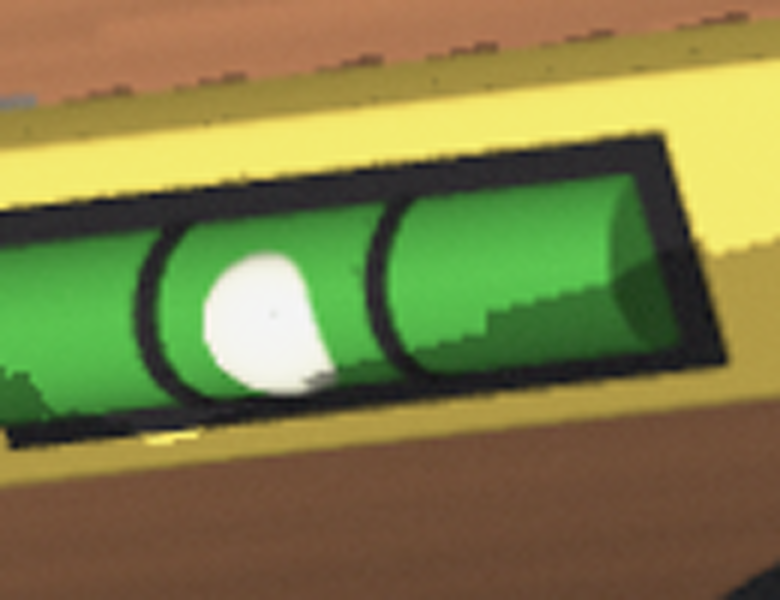

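The bubble stands between the rings: crop rings at x≈150 and 378 (mid 264), bubble 205–325, so about 0.5 mm off at most. The knob is pressed about 11.5 mm at 8 N. As a last check I'll confirm the door and bystander objects haven't changed, and hand in.

Run:
```python
from h import *
a=r.grab_frame("scene")[:,:,::-1].copy();o=cv2.imread("pics/scene4.png");o0=cv2.imread("pics/scene0.png")
def sh(o,n,x0,y0,x1,y1):
    _,m,_,l=cv2.minMaxLoc(cv2.matchTemplate(cv2.resize(n[y0-5:y1+5,x0-5:x1+5],None,fx=4,fy=4),cv2.resize(o[y0:y1,x0:x1],None,fx=4,fy=4),cv2.TM_CCOEFF_NORMED));return (np.array(l)/4-5).tolist(),round(m,2)
print("door",sh(o,a,308,205,325,255),"mug",sh(o0,a,185,295,235,345),"jar",sh(o0,a,290,358,330,394),"mortar",sh(o0,a,378,125,428,150),"pestle",sh(o0,a,303,115,345,155))
s=r.sense();print(s["clock"],s["contact_force"],s["grasp_force"])
w=cv2.imread("pics/wrist_15.13.png") if 0 else r.grab_frame("wrist")[:,:,::-1]
H=np.array([530.7,-70.4])
for al in(0,.06):
    y=-.045+al;n=np.array([np.cos(y),np.sin(y)]);d=np.array([-n[1],n[0]]);print(al,proj("wrist",[np.r_[H+t*d-19*n,196] for t in(136,200,272)],s).round().tolist())
cv2.imwrite("pics/w9.png",w)
```

```text
door ([0.0, 0.5], 0.78) mug ([0.5, 0.0], 0.75) jar ([0.0, 0.0], 0.87) mortar ([-2.0, -5.0], 0.71) pestle ([0.5, 0.75], 0.73)
15.2333 [-0.47516993 -0.58128337  8.2249305 ] 80.4727828502655
0 [[163.0, 78.0], [264.0, 65.0], [381.0, 49.0]]
0.06 [[157.0, 64.0], [259.0, 44.0], [377.0, 19.0]]
```

View pics/w9.png

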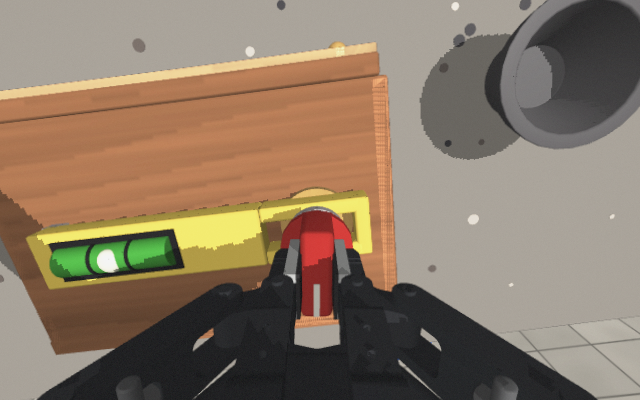

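In the wrist view the door's outer edge runs (0,98) to (376,47), a slope of 0.136. The prediction for shut is 0.133, ending at (381,49), so the door is home. The bubble at (108,261) sits between the rings, the bar is gripped, and the mortar stands clear.

```bash
python3 -c "
from rig import r
print(r.sign_off())"
```

```text
the job is handed in; nothing more can be done
None
```

I handed the job in at about 15 s on the robot's clock: the door is shut on its catch, the knob is gripped and pressed about 11.5 mm down at 8 N, and the bubble is centred to about 0.5 mm. The arm never touched the mortar, pestle, mug or jar.

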